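Unlatch the battery pack and rack it

TASK

Take the battery pack out of its charger by squeezing its red release tab fully in while you lift, so that the charger stays down on the bench. Stand the pack upright on the open bench and let go, then take it by its two ribbed sides, without the tab, and set it down upright and fully home on the floor of the blue rack, centred between the two cheeks with its tab facing one of them. Do not let the pack drop or topple, and leave the two jars and the lighter where they are.

Things in the scene. Friction and masses are not known exactly. Their poses are not given: they have to be found in the camera images.
- pack: Black battery pack with an orange band, upright block 44 (x) x 48 (y) x 100 (z) mm, 0.23 to 0.46 kg. Origin: centre of its underside, z up. Ribbed sides face +x and -x; red release tab on the +y face; -y face plain. Starts seated in the charger, underside 12 mm above the bench, its axes along the charger's; while latched it can rise only about 2 mm.
- release_tab (a joint): Travel of the red release tab into the pack (m): 0 out, at rest; 0.0065 fully in, flush with the face. Sprung outward, 3 N at rest, 9.5 N fully in. It moves a steel catch, 20 to 26 mm above the underside, that sticks 5.5 mm out of the +y face under a lip of the charger; surely free when the tab is in by more than 0.0055.
- tab_face (a point): Centre of the outer face of the red button, 79 mm above the pack's underside and 30.5 mm from the pack's axis along its +y. The button is 22 mm wide, 24 mm tall (67 to 91 mm above the underside) and sticks out 6.5 mm: 54.5 mm over pack and button, 48 mm with the tab in.
- charger: Grey charger on a black base plate 116 (x) x 106 (y) mm, 47 mm tall, 2.2 kg, loose on the bench. Origin: centre of its underside. The pack stands in a well in its middle, floor 12 mm above the origin, 35 mm deep, 1.5 mm play all round; the pack's upper 65 mm stand free. Pulling up on a latched pack lifts the charger with it. Timber and torch between it and the rack rise to 170 mm.
- pack_rack: Rack fixed to the bench: aluminium floor plate 90 (x) x 106 (y) mm, its top 8 mm above the origin (centre of the underside); two upright blue cheeks at +y and -y, 10 mm thick, 70 mm long in x, 70 mm apart inside, tops 108 mm above the origin. Open at both x ends and above. The pack's y axis belongs along the rack's y, either way round.
- frit_jar_a: Bystander: jar of turquoise frit with white lid, 42 mm across, 59 mm tall, loose. Origin: centre of its underside. The bench on the robot's side of it, at x 0.40 to 0.48 m and y 0.33 to 0.41 m, is clear.
- frit_jar_c: Bystander: jar of amber frit with white lid, 46 mm across, 71 mm tall, loose. Origin: centre of its underside. The bench on the robot's side of it, at x 0.40 to 0.48 m and y -0.33 to -0.41 m, is clear.
- pocket_lighter: Bystander: pale red pocket lighter lying flat, 24 x 78 x 14 mm, loose. Origin: centre of its underside.
Mind the look-alikes: they are no part of the job. There is more than one size of the charger; the job needs the smaller.

How it is judged (in metres and radians):
On the way, in this order (a step that is already met when the one before it is completed fails the run):
1. the pack is clear of the charger's well with its tab pressed in (z of pack in the frame of charger above 0.05 m and value of joint release_tab above 0.004 m), for 0.1 s.
2. the pack stands upright and released on the bench, beside charger and rack (height (world z) of pack below 0.005 m and angle between pack's own z axis and vertical below 0.1 rad and linear speed of pack below 0.02 m/s and contact force between the fingers and pack below 0.1 N), for 0.2 s.
3. the pack is held by its ribbed sides, tab out, off the bench (height (world z) of pack above 0.01 m and value of joint release_tab below 0.002 m and contact force between the fingers and pack above 1 N), for 0.1 s.
At the end, for the whole second after the job is handed in: The pack stands upright (within 0.08 rad) on the rack's floor plate (underside within 4 mm of it), between the cheeks, within 20 mm of the middle along the rack's x and 11.5 mm along its y, its y axis within 0.3 rad of the rack's (either way round), at rest; the charger stands flat on the bench (x of pack in the frame of pack_rack between -0.02 and 0.02 m and y of pack in the frame of pack_rack between -0.0115 and 0.0115 m and z of pack in the frame of pack_rack between 0.005 and 0.012 m and angle between pack's own z axis and vertical below 0.08 rad and angle between the y axis of pack and the y axis of pack_rack, either way round below 0.3 rad and linear speed of pack below 0.02 m/s and height (world z) of charger below 0.004 m and angle between charger's own z axis and vertical below 0.05 rad); the robot touches nothing.
It fails at once if the charger is lifted more than 8 mm off the bench or tipped (height (world z) of charger above 0.008 m or angle between charger's own z axis and vertical above 0.15 rad).
It fails at once if the pack topples (more than 0.7 rad from upright) (angle between pack's own z axis and vertical above 0.7 rad).
It fails at once if the pack falls freely (faster than 0.35 m/s with no finger on it) (contact force between the fingers and pack below 0.1 N and linear speed of pack above 0.35 m/s).
It fails at once if a jar or the lighter is moved more than 30 mm (distance of any of frit_jar_a, frit_jar_c, pocket_lighter from where it was at the start of the episode above 0.03 m).
It also fails if it takes over 61 s, if anything falls off the work surface, if the arm or the gripper's body presses on something with over 40 N, if the wrist force passes 120 N, or if a joint passes its speed limit or range.

ROBOT

A 6-joint arm with a two-finger parallel gripper is mounted at the origin on the work surface; the furniture and walls round the work are solid. World frame = base frame: x ahead of the robot, y to its left, z up, the work surface at z = 0. Lengths are in mm, angles in rad, forces in N, time in s.
With the tool pointing down it reaches from about 250 to 775 mm from the base axis. Payload 4 kg.
Tool frame: the origin (TCP) lies on the centre line of the jaws, within the pads' length; the fingertips stand 25 mm ahead of it and the grasp point (between the pads) lies 6 mm ahead of it (arm.nose_length is the distance from the TCP to the fingertips, in mm); z points along the fingers, y is the line along which they close (so a half turn about z gives the same grasp; the last joint's range is limited). The gripper opens to 94 mm and grips with 3 to 60 N. Pads are 16 mm wide; open, the fingers measure 119 mm over their backs; the gripper's body (75 mm by 177 mm) begins 78 mm behind the grasp point.
Start: joints at [1.174, 0.087, 1.371, -0, 1.684, -0.103], TCP at [159.284, 526.447, 230.506] pointing down, gripper open.
Joint ranges: [-3.1, 3.1], [-0.76, 2.03], [0.27, 2.55], [-1.08, 4.22], [0.17, 2.65], [-2.57, 2.57]. Speed limits (rad/s): [2.79, 2.79, 3.14, 3.14, 3.14, 3.14].

INTERFACE

Orientations are given as a rotation vector (axis times angle).
In Python, from workcell import arm gives the robot as it stands.
- The arm moves only by the tool apply_moves, never from a script. Its argument "series" is a list that holds one entry, the list of rows, each a list of 7 numbers: the shift along the world's x, y, z in cm, then the turn, a rotation vector about the world's x, y, z in rad, then the gripper command: -1 is shut, 1 is fully open, values between are in proportion. In form: [[[tx, ty, tz, rx, ry, rz, grip], ...]]. A call has 1 to 8 rows; each row is the pose to reach, as a shift and turn from the pose commanded when the call began; what a row does not reach only later rows make up. A row lasts 1/8 s, in which the tool goes at most 62.5 mm and 10.7 degrees, less where a joint would pass 70% of its speed; a pose out of reach is approached as far as the arm can. A call with a gripper value outside its range is refused whole. The fingers move at their own pace and stop on an object; "grip_force" is the grip in N (left out, the last holds). Time passes only in rows, so rows that repeat a pose let the fingers close. It gives the time, the measured TCP pose, the force, the opening and the grip force at its end, in the units of the state.
- arm.get_obs(): the state, without advancing time (a new reading comes with each control period).
- arm.snapshot(name): name is "scene" or "top" or "wrist"; returns the picture (400x640x3 uint8, red, green, blue); there is no depth.
- arm.camera_info(name): a dict with "mtx" (3x3 intrinsics, pixels), "k1" (the pictures are not rectified: a ray, as slopes to the right and down, at radius r is drawn at 1 + k1 r^2 times it, then the intrinsics apply), "rvec" (rotation vector, rad) and "tvec" (3), from world to camera coordinates, as OpenCV has them. Camera axes: x right, y down, z forward; pixel columns grow to the right and rows downward; lengths in mm; the calibration is good to about 2 mm. A picture is of the moment at which its call begins: read the wrist's pose just before it. camera_info takes no time and is no camera call; for the wrist camera it gives the pose at the moment of the call.
- arm.finish_job(): hands the job in; it is judged then, once.
The state is a dict: "time": time; "qpos": joint angles; "qvel": joint speeds; "joint_efforts": joint torques, N m; "ee_pos": TCP position; "tcp_rot": TCP orientation; "contact_force": force on the tool from outside, world axes, zero at the start; "ft_torque": the same for the moment, N m; "grip_width": finger opening in mm; "finger_force": force on a finger pad.
Only numpy, scipy, OpenCV 4.12 (cv2) and the standard library are available. Lean on these libraries where they do the work, as an engineer would, in place of code of your own. Each camera call takes 0.05 s, during which the arm holds its last target. There are 200 camera calls.

## Working session

There is one attempt and no reset: what is moved stays moved. The work goes in short steps, Python scripts to look and compute and a tool call to move; the robot and the scene stay as the last step left them, time stands still between calls to the robot, and variables do not carry over. Pictures are saved under pics/ and viewed, at most 13 in all, crops included, and the job is handed in when it is done.

Besides the shell and the picture viewer there is one more tool, called by a JSON object that holds its "op" and its "data", one argument or row to a line. apply_moves: Moves the arm, as the interface text tells. Its arguments: {"type":"object","properties":{"series":{"type":"array","items":{"type":"array","items":{"type":"array","items":{"type":"number"}}}},"grip_force":{"type":"number"}},"required":["series"]}

```bash
mkdir -p pics; cat > h.py <<'E'
import numpy as np, cv2
from workcell import arm
def ray(info,px):
    K=np.array(info["mtx"],float);k1=info["k1"]
    R=cv2.Rodrigues(np.array(info["rvec"],float))[0];t=np.array(info["tvec"],float).ravel()
    u=np.linalg.inv(K)@np.array([px[0],px[1],1.]);d=u[:2].copy()
    for _ in range(30): d=u[:2]/(1+k1*(d@d))
    return -R.T@t, R.T@np.array([d[0],d[1],1.])
def onz(info,px,z):
    o,v=ray(info,px);return o+v*(z-o[2])/v[2]
def proj(info,P):
    K=np.array(info["mtx"],float);R=cv2.Rodrigues(np.array(info["rvec"],float))[0]
    c=R@np.array(P,float)+np.array(info["tvec"],float).ravel();d=c[:2]/c[2];d=d*(1+info["k1"]*(d@d))
    return (K@np.array([d[0],d[1],1]))[:2]
def save(n,im): cv2.imwrite(n,cv2.cvtColor(im,cv2.COLOR_RGB2BGR))
E
python3 - <<'E'
from h import *
a=arm.snapshot("scene");b=arm.snapshot("top")
np.save("scene.npy",a);np.save("top.npy",b)
save("pics/scene.png",a);save("pics/top.png",b)
for n in("scene","top","wrist"):
    i=arm.camera_info(n);print(n,i, ray(i,(320,200)))
o=arm.get_obs();print(o)
E
```

```text
scene {'mtx': array([[495.76406476,   0.        , 325.3808936 ],
       [  0.        , 495.76406476, 200.06747343],
       [  0.        ,   0.        ,   1.        ]]), 'k1': -0.07850521894297123, 'rvec': array([-0.03336921,  2.99603471, -0.918601  ]), 'tvec': array([ 381.75238998,   57.89421781, 1665.24363419])} (array([ 384.85763755,  892.39258614, 1406.28697638]), array([ 0.00971704, -0.56044508, -0.82820572]))
top {'mtx': array([[399.60022179,   0.        , 314.9682056 ],
       [  0.        , 399.60022179, 201.17011352],
       [  0.        ,   0.        ,   1.        ]]), 'k1': -0.0878648181746849, 'rvec': array([ 2.21081348, -2.0099748 ,  0.2099877 ]), 'tvec': array([ -20.85341044,  411.66118626, 1112.16589386])} (array([ 180.09335649,    2.15860741, 1172.33719374]), array([ 0.20480389,  0.00174951, -0.97888684]))
wrist {'mtx': array([[338.19181356,   0.        , 316.51569266],
       [  0.        , 338.19181356, 201.94533774],
       [  0.        ,   0.        ,   1.        ]]), 'k1': 0.025375828993272048, 'rvec': array([-2.33155606, -1.72972625, -0.24511805]), 'tvec': array([-548.7187871 ,  -30.24086697,  392.87359698])} (array([ 82.04963211, 549.06063261, 384.91136661]), array([ 0.26489599, -0.07093087, -0.96173705]))
{'time': 0.1, 'qpos': array([ 1.17390122e+00,  8.78662058e-02,  1.37206396e+00, -5.30950066e-06,
        1.68359242e+00, -1.03118251e-01]), 'qvel': array([ 0.00039504, -0.00231576, -0.00479198,  0.00103506,  0.00192529,
       -0.00105704]), 'joint_efforts': array([ 2.75526581e-03, -3.41252983e+01, -3.03301370e+01,  7.21419649e-02,
        3.04620923e-02, -1.02639174e-04]), 'ee_pos': array([159.11086876, 526.03094428, 229.4491736 ]), 'tcp_rot': array([-4.59737537e-01, -3.10729293e+00,  2.93889233e-03]), 'contact_force': array([-0.34059194,  0.6739428 ,  0.52089524]), 'ft_torque': array([-0.03561132,  0.05054292, -0.0138845 ]), 'finger_force': 0.0, 'grip_width': 93.88665422221064}
```

View pics/scene.png

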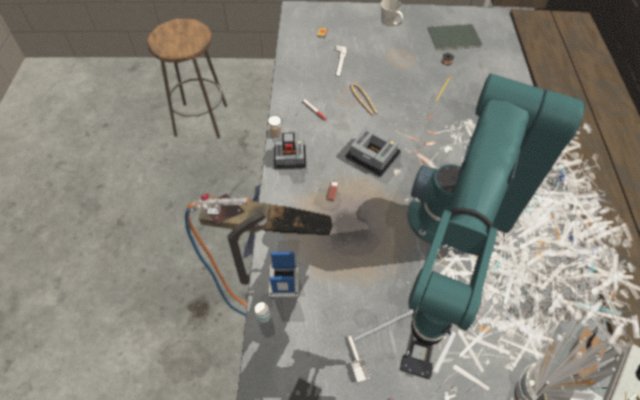

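View pics/top.png

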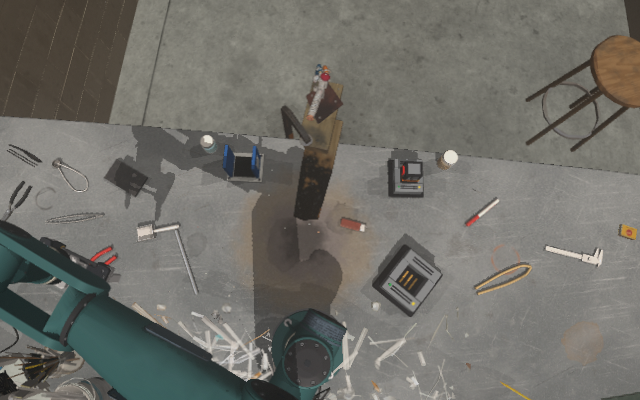

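Candidates: the small charger holding the pack is at top (406,178) / scene (290,150). The larger empty look-alike is at top (408,275) / scene (373,152). The rack is at top (243,163) / scene (284,275). The jars are at top (208,142) and (450,157), and the lighter is at top (352,224). The red marker at (482,212) is a distractor. I choose the small charger with the pack and will check it in a close crop.

```bash
python3 - <<'E'
from h import *
a=np.load("scene.npy");b=np.load("top.npy")
f=lambda im,x,y,w,h:cv2.resize(im[y:y+h,x:x+w],(400,300),interpolation=cv2.INTER_CUBIC)
g=np.vstack([np.hstack([f(b,376,148,64,48+0),f(b,211,136,64,48)]),np.hstack([f(a,258,128,64,48),f(a,253,246,64,48)])])
save("pics/crop.png",g)
T=arm.camera_info("top")
for p,z in(((406,178),60),((243,163),50),((450,157),65),((208,142),55),((352,224),10)):print(p,onz(T,p,z))
E
```

```text
(406, 178) [ 501.36756578 -237.69967873   60.        ]
(243, 163) [503.74044932 239.11805124  50.        ]
(450, 157) [ 576.58921135 -363.90289713   65.        ]
(208, 142) [557.13167241 350.81252414  55.        ]
(352, 224) [360.50799482 -96.04402201  10.        ]
```

View pics/crop.png

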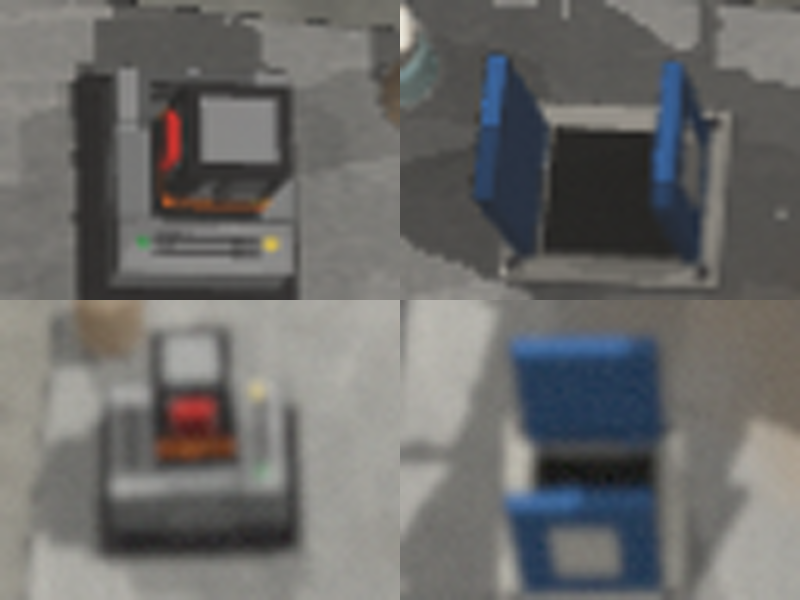

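The crop confirms it: the smaller charger holds the pack, with its red tab on world +y (crop (172,140), top panel). The rack's cheeks lie along y and both are nearly axis-aligned. I'll move over the rack for a wrist look on the way to the charger.

{"op": "apply_moves", "data": {
  "series": [
    [[4,-4,4,0,0,0.1,1],[8,-8,8,0,0,0.2,1],[12,-13,12,0,0,0.294,1],[16,-17,12,0,0,0.294,1],[20,-21,12,0,0,0.294,1],[24,-25,12,0,0,0.294,1],[27,-28.6,12,0,0,0.294,1],[27,-28.6,12,0,0,0.294,1]]
  ]
}}

```text
time: 1.1
ee_pos: [431.0, 237.8, 349.3]
tcp_rot: [-0.009, -3.14, 0.002]
contact_force: [0.3, 0.1, 0.3]
grip_width: 94.2
finger_force: 0.0
```

```bash
python3 - <<'E'
from h import *
i=arm.camera_info("wrist");a=arm.snapshot("wrist");np.save("rack.npy",a);np.save("rack_i.npy",i,allow_pickle=True);save("pics/rack.png",a)
o=arm.get_obs();print(o["time"],o["ee_pos"],o["tcp_rot"],o["qpos"])
E
```

```text
1.15 [429.92266563 239.30979865 349.62976498] [-5.01803656e-03 -3.13971875e+00  3.77975141e-04] [ 3.92305948e-01 -3.36589087e-02  1.26014095e+00  5.26549065e-04
  1.91692965e+00 -1.17511571e+00]
```

View pics/rack.png

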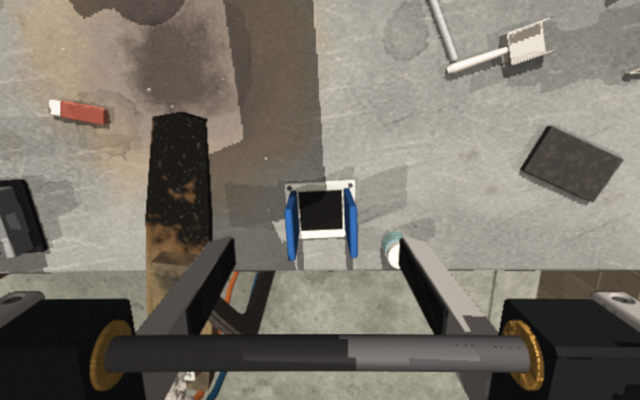

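{"op": "apply_moves", "data": {
  "series": [
    [[0,-6,0,0,0,0,1],[0,-12,0,0,0,0,1],[0,-18,0,0,0,0,1],[0,-24,0,0,0,0,1],[0,-30,0,0,0,0,1],[0,-36,0,0,0,0,1],[0,-42,0,0,0,0,1],[0,-47.5,0,0,0,0,1]]
  ]
}}

```text
time: 2.15
ee_pos: [429.5, -234.8, 350.5]
tcp_rot: [-0.004, 3.141, 0.001]
contact_force: [0.8, 0.6, 0.5]
grip_width: 94.2
finger_force: 0.0
```

The wrist view shows the rack in the middle: plate near edge from (286,181) to (355,180), cheeks around columns 290 and 352. Next is the charger.

```bash
python3 - <<'E'
from h import *
i=arm.camera_info("wrist");a=arm.snapshot("wrist");np.save("ch.npy",a);np.save("ch_i.npy",i,allow_pickle=True)
c=cv2.resize(a[130:280,220:420],(800,600),interpolation=cv2.INTER_CUBIC);save("pics/ch.png",c)
r=np.load("rack.npy");I=np.load("rack_i.npy",allow_pickle=True).item()
for n,p,z in(("plate near L",(286,181),8),("near R",(355,180),8)):print(n,onz(I,p,z))
h=cv2.cvtColor(r,cv2.COLOR_RGB2HSV);m=((h[...,0]>98)&(h[...,0]<125)&(h[...,1]>130)&(h[...,2]>40)).astype(np.uint8)
m[:175]=0;m[265:]=0;m[:,:280]=0;m[:,360:]=0
for x0,x1 in((280,320),(320,360)):
    k=m.copy();k[:,:x0]=0;k[:,x1:]=0
    ys,xs=np.nonzero(k);print(len(xs),xs.min(),xs.max(),ys.min(),ys.max())
    for y in range(ys.min(),ys.max()+1,8):print(y,xs[ys==y].min(),xs[ys==y].max(),end="; ")
    print()
E
```

```text
plate near L [461.46615335 190.50613707   8.        ]
near R [460.59677248 294.10639656   8.        ]
657 285 297 192 259
192 291 295; 200 289 295; 208 285 296; 216 285 296; 224 286 297; 232 287 297; 240 287 296; 248 288 295; 256 289 294; 
616 345 356 189 256
189 345 348; 197 345 351; 205 345 354; 213 345 356; 221 346 356; 229 346 356; 237 347 356; 245 349 356; 253 350 356;
```

View pics/ch.png

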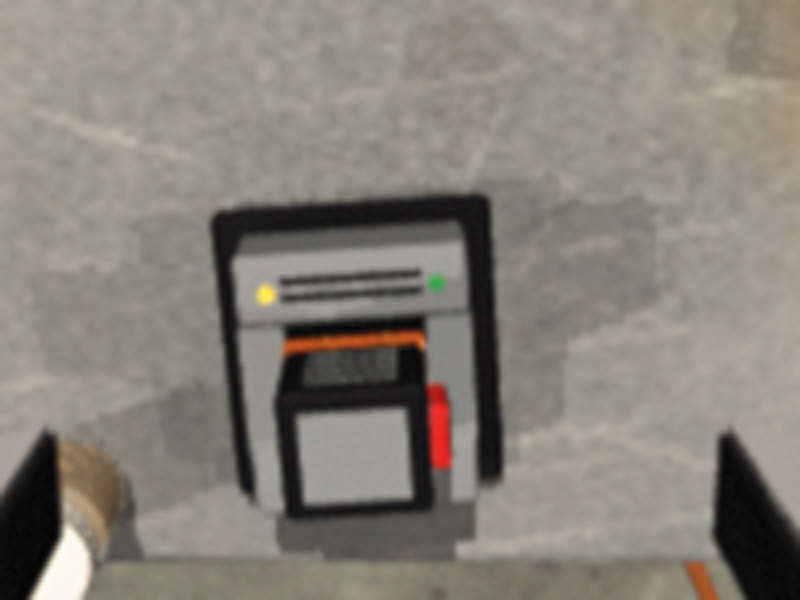

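The crop shows the pack's top face with corners near crop (275,395), (428,385), (433,505) and (290,518). The red tab is on the right (+y) at (440,425), and the charger's near edge runs from (213,215) to (488,197).

```bash
python3 - <<'E'
from h import *
i=np.load("ch_i.npy",allow_pickle=True).item();I=np.load("rack_i.npy",allow_pickle=True).item()
c=[np.array(p)/4+[219.6,129.6] for p in((275,395),(428,385),(433,505),(290,518))]
P=np.array([onz(i,p,112)[:2] for p in c]);print(P,P.mean(0))
print("sides",[np.linalg.norm(P[k]-P[k-3]) for k in range(4)])
for a,b in((0,1),(3,2),(0,3),(1,2)):d=P[b]-P[a];print("dir",d,np.arctan2(d[1],d[0]))
for z in(3,):
  A,B=[onz(i,np.array(p)/4+[219.6,129.6],z)[:2] for p in((213,215),(488,197))];d=B-A;print("chg near",A,B,np.linalg.norm(d),np.arctan2(d[1],d[0])-np.pi/2)
  n=np.array([d[1],-d[0]])/np.linalg.norm(d);print("centre",(A+B)/2+58*n)
h=cv2.cvtColor(np.load("ch.npy"),cv2.COLOR_RGB2HSV)
m=((h[...,0]<6)|(h[...,0]>174))&(h[...,1]>180)&(h[...,2]>120);m[:,:300]=0;m[:,360:]=0;m[:215]=0;m[255:]=0
ys,xs=np.nonzero(m);print("red",len(xs),xs.min(),xs.max(),ys.min(),ys.max());print(onz(i,(xs.max()+.5,(ys.min()+ys.max())/2),103))
for n,p,q in(("L",(284.5,206),(288.5,259)),("R",(356.5,210),(356.5,257))):print(n,onz(I,p,108),onz(I,q,108))
A=onz(I,(286,181),8)[:2];B=onz(I,(355,180),8)[:2];d=B-A;n=np.array([d[1],-d[0]])/np.linalg.norm(d);print("rack",np.arctan2(d[1],d[0])-np.pi/2,(A+B)/2+45*n)
print(arm.get_obs()["ee_pos"],arm.get_obs()["time"])
E
```

```text
[[ 498.0949877  -270.30410648]
 [ 494.72694843 -222.84869175]
 [ 535.30316047 -220.85337045]
 [ 539.8846634  -266.40395168]] [ 517.00244    -245.10253009]
sides [np.float64(47.574784032899224), np.float64(40.62524203579479), np.float64(45.78040650495925), np.float64(41.971278299102956)]
dir [-3.36803927 47.45541473] 1.641650227100288
dir [-4.58150293 45.55058123] 1.6710397571933564
dir [41.78967569  3.9001548 ] 0.09305862989592768
dir [40.57621204  1.9953213 ] 0.04913507699234132
chg near [ 466.32381414 -301.86208351] [ 459.13960105 -197.23071715] 104.87771805354397 0.06855453766342245
centre [ 520.59546895 -245.57335089]
red 81 327 331 227 246
[ 512.5389985  -216.13771884  103.        ]
L [470.48870231 197.16693545 108.        ] [541.56639684 199.98497331 108.        ]
R [476.18169069 285.54241736 108.        ] [539.28151938 287.16238402 108.        ]
rack 0.008391489231444282 [506.02987854 242.6838794 ]
[ 428.92831579 -240.7457274   348.85857919] 2.2
```

{"op": "apply_moves", "data": {
  "series": [
    [[3,-0.5,-3.5,0,0,0.07,1],[6,-1,-7,0,0,0.07,1],[8.9,-1,-11,0,0,0.07,1],[8.9,-1,-11,0,0,0.07,1],[8.9,-1,-11,0,0,0.07,1]]
  ]
}}

```text
time: 2.82
ee_pos: [518.5, -243.5, 241.8]
tcp_rot: [-0.113, 3.139, -0.001]
contact_force: [-0.8, 0.2, 0.5]
grip_width: 93.7
finger_force: 0.0
```

```bash
python3 - <<'E'
from h import *
o=arm.get_obs();i=arm.camera_info("wrist");a=arm.snapshot("wrist");np.save("ch2.npy",a);np.save("ch2_i.npy",i,allow_pickle=True)
print(o["time"],o["ee_pos"],o["tcp_rot"],o["contact_force"],o["grip_width"])
save("pics/ch2.png",a)
E
```

```text
2.825 [ 518.5166277  -243.48948839  241.83363046] [-1.12981231e-01  3.13880896e+00 -8.06943859e-04] [-0.78383059  0.16760062  0.53459845] 93.66048994880838
```

View pics/ch2.png

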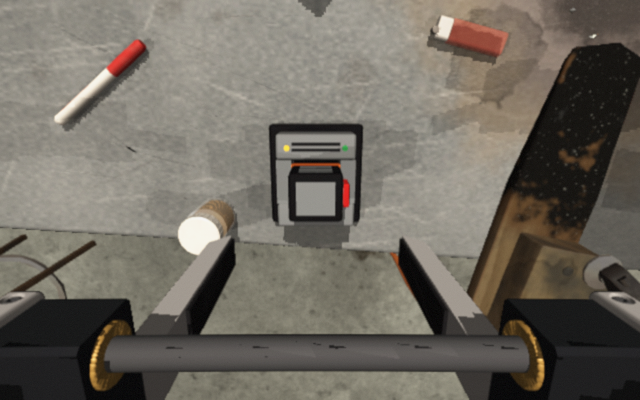

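The view shows the pack squared up between the fingers: top face columns 289–343, rows 173–221, tab on the right at (346,193), and the finger pads symmetric about column 317.

```bash
python3 - <<'E'
from h import *
i=np.load("ch2_i.npy",allow_pickle=True).item();a=np.load("ch2.npy");h=cv2.cvtColor(a,cv2.COLOR_RGB2HSV)
P=np.array([onz(i,p,112)[:2] for p in((289,173),(342,173),(343,221.5),(291.5,221.5))]);print(P,P.mean(0))
# light label on top
g=cv2.cvtColor(a,cv2.COLOR_RGB2GRAY);m=(g>110).astype(np.uint8);m[:,:293]=0;m[:,341:]=0;m[:176]=0;m[219:]=0
n,l,s,c=cv2.connectedComponentsWithStats(m);k=1+s[1:,4].argmax();print(s[k],onz(i,c[k],112))
r=cv2.minAreaRect(np.argwhere(l==k)[:,::-1].astype(np.float32));b=np.array([onz(i,p,112)[:2] for p in cv2.boxPoints(r)]);print(b)
m=((h[...,0]<6)|(h[...,0]>174))&(h[...,1]>180)&(h[...,2]>120);m[:,:330]=0;m[:,360:]=0;m[:170]=0;m[220:]=0
ys,xs=np.nonzero(m);print("red",xs.min(),xs.max(),ys.min(),ys.max(),onz(i,(xs.max()+.5,ys.mean()),95))
E
```

```text
[[ 497.02848377 -269.62522669]
 [ 493.78812877 -224.32054551]
 [ 537.59369879 -219.36186962]
 [ 540.88064448 -265.26552581]] [ 517.32273895 -244.64329191]
[ 296  182   39   33 1284] [ 517.63905516 -245.83004573  112.        ]
[[ 504.48699434 -263.21589148]
 [ 502.14502791 -230.47939869]
 [ 531.13880408 -227.98542774]
 [ 533.54755877 -261.63861259]]
red 343 348 180 206 [ 516.07195498 -214.99727434   95.        ]
```

{"op": "apply_moves", "data": {
  "series": [
    [[-0.1,-0.2,-5,0,0,0,1],[-0.1,-0.2,-10,0,0,0,1],[-0.1,-0.2,-13,0,0,0,1],[-0.1,-0.2,-14.5,0,0,0,1],[-0.1,-0.2,-14.5,0,0,0,0.2],[-0.1,-0.2,-14.5,0,0,0,-1],[-0.1,-0.2,-14.5,0,0,0,-1],[-0.1,-0.2,-14.5,0,0,0,-1]]
  ],
  "grip_force": 40
}}

```text
time: 3.88
ee_pos: [517.9, -246.1, 96.8]
tcp_rot: [-0.11, 3.138, 0.001]
contact_force: [0.6, 2.7, 3.0]
grip_width: 57.3
finger_force: 2.0
```

{"op": "apply_moves", "data": {
  "series": [
    [[0,0,0,0,0,0,-1],[0,0,0,0,0,0,-1]]
  ]
}}

```text
time: 4.12
ee_pos: [517.8, -246.8, 96.3]
tcp_rot: [-0.11, 3.138, -0.001]
contact_force: [1.4, 0.6, 2.8]
grip_width: 48.3
finger_force: 39.8
```

{"op": "apply_moves", "data": {
  "series": [
    [[0,0,0.1,0,0,0,-1],[0,0,0.3,0,0,0,-1],[0,0,0.5,0,0,0,-1],[0,0,0.6,0,0,0,-1]]
  ]
}}

```text
time: 4.62
ee_pos: [516.9, -246.5, 101.1]
tcp_rot: [0.11, -3.138, -0.001]
contact_force: [-0.5, -0.2, -2.1]
grip_width: 48.3
finger_force: 39.8
```

{"op": "apply_moves", "data": {
  "series": [
    [[0,0,1.5,0,0,0,-1],[0,0,3.5,0,0,0,-1],[0,0,6.5,0,0,0,-1],[0,0,10,0,0,0,-1],[-1,0,14,0,0,0,-1],[-3,1,18,0,0,0,-1],[-5,3,21,0,0,0,-1],[-7,6,22,0,0,0,-1]]
  ]
}}

```text
time: 5.62
ee_pos: [446.9, -186.7, 325.5]
tcp_rot: [-0.108, 3.135, -0.005]
contact_force: [0.5, 0.3, -2.4]
grip_width: 48.1
finger_force: 39.8
```

{"op": "apply_moves", "data": {
  "series": [
    [[0,5,0,0,0,0,-1],[0,10,0,0,0,0,-1],[0,15,0,0,0,0,-1],[0,20,0,0,0,0,-1],[0,25,0,0,0,0,-1],[0,30,0,0,0,0,-1],[0,35,0,0,0,0,-1],[0,40,0,0,0,0,-1]]
  ]
}}

```text
time: 6.62
ee_pos: [446.8, 214.9, 323.0]
tcp_rot: [-0.11, 3.138, 0.0]
contact_force: [0.6, -0.3, -1.7]
grip_width: 48.1
finger_force: 39.8
```

{"op": "apply_moves", "data": {
  "series": [
    [[0,4,0,0,0,0,-1],[0,8,0,0,0,0,-1],[-0.6,12,-1,0,0,0,-1],[-0.6,14.5,-3,0,0,0,-1],[-0.6,15.5,-6,0,0,0,-1],[-0.6,15.5,-9,0,0,0,-1],[-0.6,15.5,-12,0,0,0,-1],[-0.6,15.5,-15,0,0,0,-1]]
  ]
}}

```text
time: 7.62
ee_pos: [441.4, 368.5, 171.8]
tcp_rot: [-0.11, 3.139, 0.0]
contact_force: [0.8, -0.3, -1.2]
grip_width: 48.4
finger_force: 39.8
```

{"op": "apply_moves", "data": {
  "series": [
    [[0,0,-3,0,0,0,-1],[0,0,-6,0,0,0,-1],[0,0,-7.5,0,0,0,-1],[0,0,-8,0,0,0,-1],[0,0,-8.2,0,0,0,-1],[0,0,-8.2,0,0,0,-1]]
  ]
}}

```text
time: 8.38
ee_pos: [441.9, 368.8, 90.8]
tcp_rot: [-0.11, 3.138, 0.002]
contact_force: [-0.9, -0.2, -2.1]
grip_width: 48.3
finger_force: 39.8
```

```bash
python3 - <<'E'
from h import *
b=arm.snapshot("scene")
o=arm.get_obs();print(o["time"],o["ee_pos"],o["contact_force"])
b=arm.snapshot("scene");i=arm.camera_info("scene");p=proj(i,(440,368,50)).astype(int);print(p)
x,y=max(p[0]-50,0),min(p[1]-40,310);save("pics/st.png",cv2.resize(b[y:y+80,x:x+100],(800,600),interpolation=cv2.INTER_CUBIC))
E
```

```text
8.425 [441.88241462 368.85547883  90.77057967] [-1.53480061 -0.73740177 -2.56503598]
[303 313]
```

View pics/st.png

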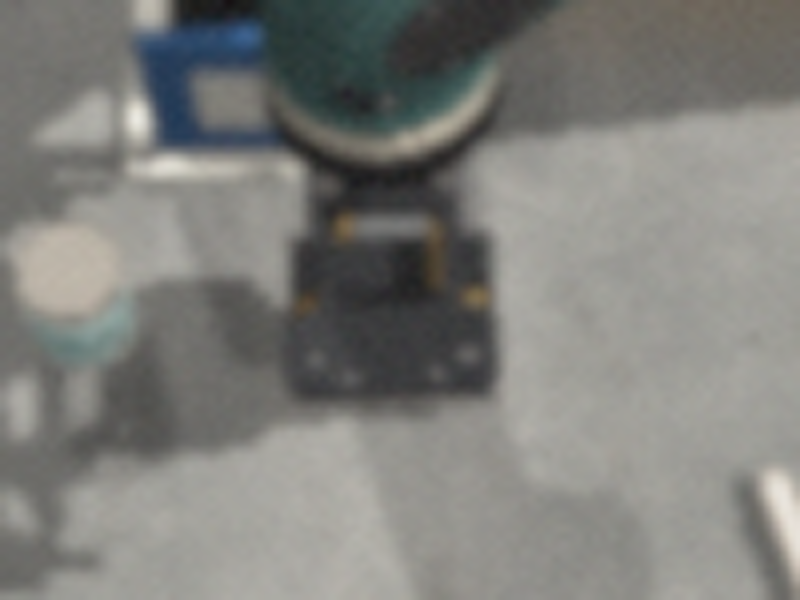

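The gripper hides the pack in this view, but its surroundings are clear (jar at crop (70,270)). I'll creep down until the force shows contact.

{"op": "apply_moves", "data": {
  "series": [
    [[0,0,-0.2,0,0,0,-1],[0,0,-0.4,0,0,0,-1],[0,0,-0.5,0,0,0,-1],[0,0,-0.6,0,0,0,-1],[0,0,-0.6,0,0,0,-1]]
  ]
}}

```text
time: 9.1
ee_pos: [441.4, 368.4, 84.3]
tcp_rot: [-0.11, 3.139, 0.0]
contact_force: [0.2, -1.4, 2.2]
grip_width: 48.3
finger_force: 39.8
```

{"op": "apply_moves", "data": {
  "series": [
    [[0,0,-0.1,0,0,0,-1],[0,0,-0.1,0,0,0,-1]]
  ]
}}

```text
time: 9.35
ee_pos: [441.6, 368.8, 84.1]
tcp_rot: [-0.11, 3.138, 0.002]
contact_force: [-2.0, -0.2, 5.4]
grip_width: 48.0
finger_force: 39.8
```

{"op": "apply_moves", "data": {
  "series": [
    [[0,0,0,0,0,0,0.06],[0,0,0,0,0,0,0.12],[0,0,0,0,0,0,0.2],[0,0,0,0,0,0,0.4],[0,0,0,0,0,0,0.8],[0,0,0,0,0,0,1],[0,0,0,0,0,0,1],[0,0,0,0,0,0,1]]
  ],
  "grip_force": 5
}}

```text
time: 10.35
ee_pos: [441.3, 368.3, 82.4]
tcp_rot: [0.11, -3.14, 0.0]
contact_force: [-0.0, 0.0, 0.1]
grip_width: 93.9
finger_force: 0.0
```

{"op": "apply_moves", "data": {
  "series": [
    [[0,0,3,0,0,0,1],[0,0,6,0,0,0,1],[0,0,10,0,0,0,1],[-2,0,15,0,0,0,1],[-4,0,18,0,0,0,1],[-4,0,18,0,0,0,1],[-4,0,18,0,0,0,1]]
  ]
}}

```text
time: 11.22
ee_pos: [401.3, 368.1, 260.8]
tcp_rot: [0.11, -3.138, 0.002]
contact_force: [0.4, 0.0, -0.2]
grip_width: 93.7
finger_force: 0.0
```

```bash
python3 - <<'E'
from h import *
o=arm.get_obs();i=arm.camera_info("wrist");a=arm.snapshot("wrist");np.save("p3.npy",a);np.save("p3_i.npy",i,allow_pickle=True)
print(o["time"],o["ee_pos"],o["qpos"]);save("pics/p3.png",a)
E
```

```text
11.225 [401.33978243 368.08900686 260.77338633] [ 6.38287560e-01  7.27346789e-02  1.32671572e+00 -3.36867729e-04
  1.74411456e+00 -1.00265415e+00]
```

View pics/p3.png

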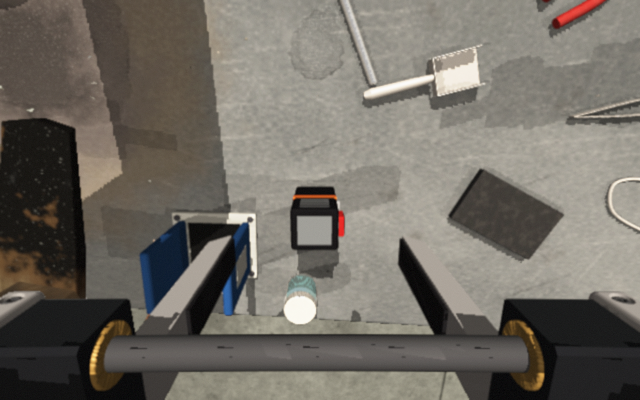

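The pack stands upright with its tab out: top face columns 291–338, rows 207–249, tab at (341,222). The rack's plate near edge is visible from (173,213) to (257,214).

```bash
python3 - <<'E'
from h import *
i=np.load("p3_i.npy",allow_pickle=True).item()
P=np.array([onz(i,p,100)[:2] for p in((291.5,206.5),(338,206.5),(339,249.5),(292.5,249.5))]);print(P,P.mean(0))
a=np.load("p3.npy");g=cv2.cvtColor(a,cv2.COLOR_RGB2GRAY);m=(g>110).astype(np.uint8);m[:,:293]=0;m[:,337:]=0;m[:210]=0;m[248:]=0
n,l,s,c=cv2.connectedComponentsWithStats(m);k=1+s[1:,4].argmax();print(s[k],onz(i,c[k],100))
for p in((173,213),(257,213.5),(254.5,277)):print(onz(i,p,8))
A=onz(i,(173,213),8)[:2];B=onz(i,(257,213.5),8)[:2];d=B-A;n=np.array([d[1],-d[0]])/np.linalg.norm(d);print("rack",np.arctan2(d[1],d[0])-np.pi/2,(A+B)/2+45*n,np.linalg.norm(d))
E
```

```text
[[418.9421408  343.71263477]
 [415.76842108 389.06198684]
 [461.13059816 394.03220061]
 [464.43307375 346.96570639]] [440.06855845 368.44313215]
[297 216  35  29 988] [441.6663445  367.34675844 100.        ]
[466.40298459 189.5436356    8.        ]
[459.72661566 295.2333189    8.        ]
[549.56780309 293.82999785   8.        ]
rack 0.06308571925164808 [507.97528414 245.22545197] 105.90034494225183
```

{"op": "apply_moves", "data": {
  "series": [
    [[1,0,0,0,0,-0.18,1],[2,0,0,0,0,-0.36,1],[3,0,0,0,0,-0.54,1],[3.9,0,0,0,0,-0.72,1],[3.9,0,0,0,0,-0.9,1],[3.9,0,0,0,0,-1.08,1],[3.9,0,0,0,0,-1.26,1],[3.9,0,0,0,0,-1.44,1]]
  ]
}}

```text
time: 12.28
ee_pos: [440.4, 367.8, 259.3]
tcp_rot: [-1.995, -2.425, 0.008]
contact_force: [-0.6, 0.0, -0.1]
grip_width: 93.8
finger_force: 0.0
```

{"op": "apply_moves", "data": {
  "series": [
    [[0,0,-3,0,0,-0.13,1],[0,0,-6,0,0,-0.13,1],[0,0,-6,0,0,-0.13,1]]
  ]
}}

```text
time: 12.65
ee_pos: [438.7, 366.8, 196.8]
tcp_rot: [-2.14, -2.297, 0.017]
contact_force: [0.3, 0.4, -0.3]
grip_width: 94.0
finger_force: 0.0
```

```bash
python3 - <<'E'
from h import *
o=arm.get_obs();i=arm.camera_info("wrist");a=arm.snapshot("wrist");np.save("p4.npy",a);np.save("p4_i.npy",i,allow_pickle=True)
print(o["time"],o["ee_pos"],o["tcp_rot"],o["qpos"]);save("pics/p4.png",a)
E
```

```text
12.65 [438.70134529 366.76099598 196.79869498] [-2.14035719 -2.29668304  0.01652904] [ 5.97313042e-01  1.52184934e-01  1.36544102e+00 -2.44267288e-04
  1.63470938e+00  5.26863863e-01]
```

View pics/p4.png

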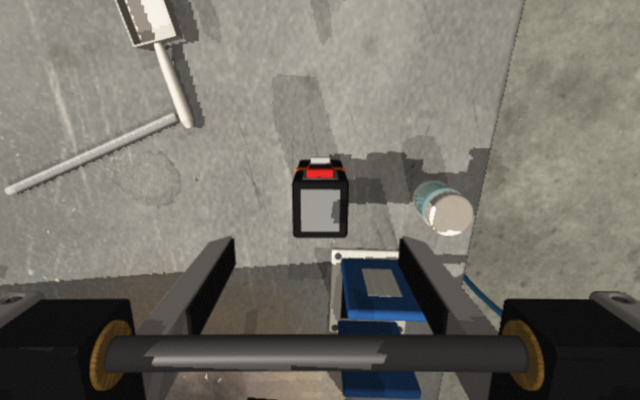

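The pack is between the pads (columns 293–348, rows 180–236), squared up, with the tab away from the pads at (320,172). I'll descend and grip the ribs.

{"op": "apply_moves", "data": {
  "series": [
    [[0.1,0.1,-4,0,0,0,1],[0.1,0.1,-8,0,0,0,1],[0.1,0.1,-11,0,0,0,1],[0.1,0.1,-12.8,0,0,0,1],[0.1,0.1,-12.8,0,0,0,0.3],[0.1,0.1,-12.8,0,0,0,-1],[0.1,0.1,-12.8,0,0,0,-1],[0.1,0.1,-12.8,0,0,0,-1]]
  ],
  "grip_force": 30
}}

```text
time: 13.7
ee_pos: [441.8, 369.8, 75.7]
tcp_rot: [2.141, 2.299, 0.003]
contact_force: [0.0, -0.4, 0.6]
grip_width: 57.5
finger_force: 0.0
```

{"op": "apply_moves", "data": {
  "series": [
    [[0,0,0,0,0,0,-1],[0,0,0,0,0,0,-1],[0,0,0,0,0,0,-1]]
  ]
}}

```text
time: 14.08
ee_pos: [441.1, 369.5, 74.9]
tcp_rot: [-2.141, -2.299, 0.0]
contact_force: [-1.0, 0.4, 3.3]
grip_width: 43.9
finger_force: 30.0
```

{"op": "apply_moves", "data": {
  "series": [
    [[0,0,1,0,0,0,-1],[0,0,4,0,0,0,-1],[0,0,8,0,0,0,-1],[0,0,12,0,0,0,-1],[1,-2,16,0,0,-0.02,-1],[3,-6,17,0,0,-0.045,-1],[5,-10,17,0,0,-0.045,-1],[6.6,-12.8,17,0,0,-0.045,-1]]
  ]
}}

```text
time: 15.08
ee_pos: [508.0, 239.7, 244.6]
tcp_rot: [2.193, 2.248, -0.0]
contact_force: [0.6, 1.0, -1.8]
grip_width: 43.9
finger_force: 30.0
```

{"op": "apply_moves", "data": {
  "series": [
    [[0,0,0,0,0,0,-1],[0,0,0,0,0,0,-1]]
  ]
}}

```text
time: 15.32
ee_pos: [507.0, 241.8, 244.2]
tcp_rot: [-2.192, -2.25, 0.0]
contact_force: [-0.6, 0.9, -2.3]
grip_width: 44.0
finger_force: 30.0
```

```bash
python3 - <<'E'
from h import *
o=arm.get_obs();i=arm.camera_info("wrist");a=arm.snapshot("wrist");b=arm.snapshot("top");np.save("p5.npy",a);np.save("p5_i.npy",i,allow_pickle=True)
print(o["time"],o["ee_pos"],o["tcp_rot"],o["grip_width"],o["contact_force"])
save("pics/p5.png",np.hstack([cv2.resize(a[100:400,170:470],(400,400)),cv2.resize(b[110:210,190:290],(400,400),interpolation=cv2.INTER_CUBIC)]))
E
```

```text
15.325 [506.976894   241.79701695 244.22907084] [-2.19178834e+00 -2.24953706e+00  3.84838666e-04] 43.95401205501848 [-0.5545176   0.8650929  -2.34141101]
```

View pics/p5.png

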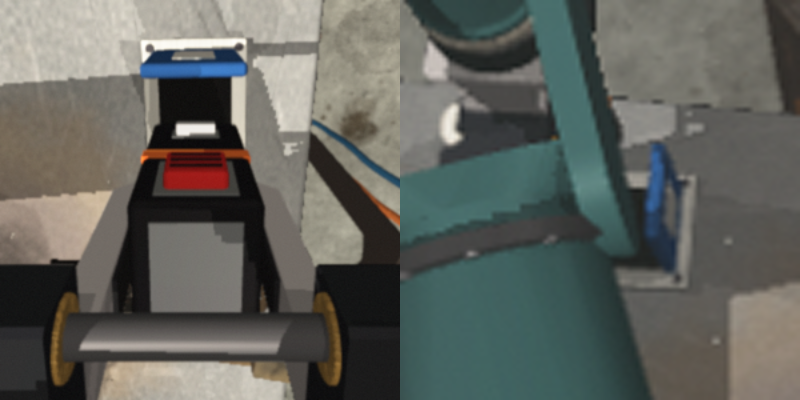

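Left panel: the +y cheek's top strip spans crop columns 140–247, rows 64–77, and the plate's outer edge is at row 38 from column 141 to 253. The pack hangs straight above the rack with its tab facing that cheek.

```bash
python3 - <<'E'
from h import *
i=np.load("p5_i.npy",allow_pickle=True).item();f=lambda p,z:print(p,z,onz(i,(p[0]*.75+170,p[1]*.75+100),z).round(1))
for p in((141,76),(246,76),(140,64),(247,64)):f(p,108)
for p in((141,39),(253,39)):f(p,8)
# pack: underside 75 below TCP ; top at TCP+25
z=244.2+25.1
for p in((131,205),(264,205)):f(p,z)
for p in((165,187),(228,187),(165,154),(228,154)):f(p,z-9)
E
```

```text
(141, 76) 108 [471.8 277.4 108. ]
(246, 76) 108 [539.8 279.1 108. ]
(140, 64) 108 [471.2 285.1 108. ]
(247, 64) 108 [540.  286.8 108. ]
(141, 39) 8 [460.5 293.5   8. ]
(253, 39) 8 [555.6 295.9   8. ]
(131, 205) 269.3 [487.  261.3 269.3]
(264, 205) 269.3 [528.8 262.4 269.3]
(165, 187) 260.3 [497.1 263.9 260.3]
(228, 187) 260.3 [518.  264.5 260.3]
(165, 154) 260.3 [497.  275.5 260.3]
(228, 154) 260.3 [517.5 276.  260.3]
```

{"op": "apply_moves", "data": {
  "series": [
    [[0,0,-3,0,0,0,-1],[0,0,-6,0,0,0,-1],[0,0,-8,0,0,0,-1],[0,0,-10,0,0,0,-1],[0,0,-12,0,0,0,-1],[0,0,-14,0,0,0,-1],[0,0,-15.2,0,0,0,-1],[0,0,-15.5,0,0,0,-1]]
  ]
}}

```text
time: 16.42
ee_pos: [506.6, 241.9, 88.7]
tcp_rot: [-2.191, -2.251, 0.002]
contact_force: [-0.8, 0.3, -1.5]
grip_width: 43.5
finger_force: 30.0
```

{"op": "apply_moves", "data": {
  "series": [
    [[0,0,-0.2,0,0,0,-1],[0,0,-0.4,0,0,0,-1],[0,0,-0.5,0,0,0,-1],[0,0,-0.6,0,0,0,-1],[0,0,-0.6,0,0,0,-1]]
  ]
}}

```text
time: 17.05
ee_pos: [507.3, 241.4, 83.5]
tcp_rot: [2.192, 2.25, 0.0]
contact_force: [1.0, 0.0, -3.1]
grip_width: 44.0
finger_force: 30.0
```

{"op": "apply_moves", "data": {
  "series": [
    [[0,0,-0.1,0,0,0,-1],[0,0,-0.1,0,0,0,-1],[0,0,-0.2,0,0,0,-1],[0,0,-0.2,0,0,0,-1]]
  ]
}}

```text
time: 17.55
ee_pos: [507.5, 241.5, 82.8]
tcp_rot: [2.192, 2.25, 0.001]
contact_force: [-3.5, -0.9, 5.5]
grip_width: 43.9
finger_force: 30.0
```

Contact came at the expected height, so I'll release and retreat.

{"op": "apply_moves", "data": {
  "series": [
    [[0,0,0,0,0,0,-0.02],[0,0,0,0,0,0,0.1],[0,0,0,0,0,0,0.4],[0,0,0,0,0,0,1],[0,0,0,0,0,0,1],[0,0,0,0,0,0,1],[0,0,1,0,0,0,1],[0,0,4,0,0,0,1]]
  ],
  "grip_force": 5
}}

```text
time: 18.55
ee_pos: [506.1, 241.0, 120.5]
tcp_rot: [-2.191, -2.249, 0.006]
contact_force: [-0.3, -0.3, 0.2]
grip_width: 93.8
finger_force: 0.0
```

{"op": "apply_moves", "data": {
  "series": [
    [[0,0,4,0,0,0,1],[0,0,8,0,0,0,1],[0,0,13,0,0,0,1],[0,5,15,0,0,0,1],[0,8,15,0,0,0,1],[0,8,15,0,0,0,1],[0,8,15,0,0,0,1]]
  ]
}}

```text
time: 19.42
ee_pos: [507.2, 320.9, 271.5]
tcp_rot: [2.192, 2.25, -0.001]
contact_force: [-1.1, 0.2, -0.0]
grip_width: 93.8
finger_force: 0.0
```

```bash
python3 - <<'E'
from h import *
o=arm.get_obs();i=arm.camera_info("wrist");a=arm.snapshot("wrist");b=arm.snapshot("scene");np.save("p6.npy",a);np.save("p6_i.npy",i,allow_pickle=True)
print(o["time"],o["ee_pos"],o["finger_force"],o["contact_force"])
save("pics/p6.png",np.hstack([cv2.resize(a[100:400,170:470],(400,400)),cv2.resize(b[100:320,200:420],(400,400),interpolation=cv2.INTER_CUBIC)]))
E
```

```text
19.425 [507.18957119 320.8702475  271.52102049] 0.0 [-1.05179353  0.19225188 -0.00969379]
```

View pics/p6.png

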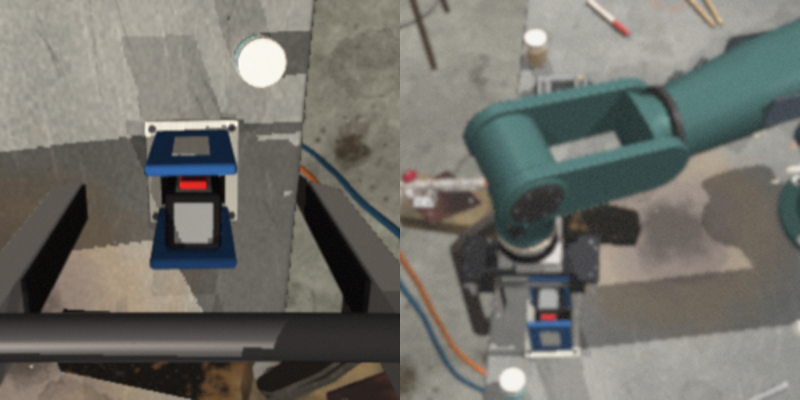

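The left panel shows the pack upright between the cheeks (top face around crop (194,220)) with its tab facing the +y cheek. The right panel shows the same, with the gripper clear and nothing touched, so I'm handing in.

```bash
python3 -c "
from workcell import arm
print(arm.finish_job())"
```

```text
the job is handed in; nothing more can be done
None
```

The pack is out of the charger and, by the last camera view, upright between the cheeks of the blue rack with its tab facing the +y cheek; I handed in at about 19.5 s without hitting any failure, but the hand-in call returned no verdict.

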